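# Put the wet bowl away in the dust box

### The job

The freshly painted bowl stands on the raised turntable of the plywood dust box: wind the crank clockwise (seen from above), going over from knob to knob because the ledge covers half of its circle, until it comes to its stop and the bowl is all the way down in the box. Then fold the short flap down flat, and only after it the long flap, down flat so that its edge lies over the short one. The bowl's paint is wet: do not touch it or upset it, and leave the sponge, the plate and the brush mug where they are.

Things in the scene. Friction and masses are not known exactly. Their poses are not given: they have to be found in the camera images.
- dust_box: fixed open plywood box, 190 (x) x 210 (y) mm, rim 130 mm high. Origin: centre of its underside, z up. Long flap hinged on its +y rim, short flap on its -y rim. On its -y side a level wooden ledge, 190 mm long in x, reaches from the wall (y=-105) to y=-190 mm, underside 97 mm and top 105 mm above the table; the crank sits half under it
- lift_seat (a point): centre of the top of the turntable (132 mm disc, on the box's vertical middle axis) when it is fully down: 55 mm above the table. Fully raised, as at the start, it is 135 mm above the table
- crank_hub (a point): top centre of the crank's hub, 50 mm above the table, on its vertical axis, right under the outer edge of the ledge (190 mm from the box's middle in its -y direction). Three steel arms at 120 degrees, tops 44 mm above the table; knobs on a circle of 65 mm radius
- knob0 (a point): centre of the top of one upright round black crank knob: 18 mm diameter, 46 mm tall, from 44 to 90 mm above the table. It can only be gripped from above on the half circle that is not under the ledge; the crank stays where it is left
- knob1 (a point): the next knob, same shape (120 degrees clockwise of knob0)
- knob2 (a point): the third knob, same shape (120 degrees clockwise of knob1)
- crank (a joint): crank angle in rad: 0 at the start (bowl fully up), grows clockwise seen from above, hard stop at 8.0 (about one and a quarter turns, bowl fully down; 10 mm down per rad). Takes about 4 N at a knob
- short_flap (a joint): angle of the short flap in rad: 0 lying flat and shut on the rim, pi/2 upright, 2.0 leaning fully outward. Stiff hinge: stays where it is left and must be pushed all the way down
- short_flap_hinge (a point): middle of the short flap's hinge line (runs along the box's x) on the -y rim, 130 mm above the table. The flap is a plywood board 190 mm wide, 85 mm from hinge to free edge, 6 mm thick: when shut it reaches 85 mm in the box's +y from here and its top is 136 mm above the table
- short_flap_edge (a point): middle of the short flap's free edge, on its inner (underside when shut) face
- long_flap (a joint): angle of the long flap in rad: 0 lying flat and shut, pi/2 upright, 2.0 leaning fully outward. Stiff hinge: stays where it is left and must be pushed all the way down
- long_flap_hinge (a point): middle of the long flap's hinge line (along the box's x) on the +y rim, 137 mm above the table. Plywood board 190 mm wide, 145 mm from hinge to free edge, 6 mm thick: when shut it reaches 145 mm in the box's -y from here, over the short flap, and its top is 143 mm above the table
- long_flap_edge (a point): middle of the long flap's free edge, on its inner (underside when shut) face
- bowl: loose white ceramic bowl, 120 mm rim diameter, 55 mm high, standing on the turntable; origin at the centre of its underside, z up. Not to be touched
- sponge: bystander: loose block sponge 75 x 115 x 35 mm, origin under its middle
- plate: bystander: loose white plate 130 mm diameter, 18 mm high, origin under its middle
- brush_mug: bystander: loose white mug 76 mm diameter, 85 mm high, with brushes standing up to 150 mm; origin under its middle

How it is judged:
By the outcome, as a careful person would: the job done as asked, in the order asked, and still so for the second after the job is handed in, with the robot touching nothing.
It also fails if it takes over 69 s, if anything falls off the work surface, if the arm or the gripper's body presses on something with over 40 N, if the wrist force passes 120 N, or if a joint passes its speed limit or range.

### The arm

A 6-joint arm with a two-finger parallel gripper is mounted at the origin on the work surface. World frame = base frame: x ahead of the robot, y to its left, z up, the work surface at z = 0. Lengths are in m, angles in degrees, forces in N, time in s.
With the tool pointing down it reaches from about 0.25 to 0.725 m from the base axis. Payload 9.7 kg.
Tool frame: the origin (TCP) lies between the finger pads; the fingertips stand 19 mm ahead of it and the grasp point (between the pads) is the TCP; z points along the fingers, y is the line along which they close (so a half turn about z gives the same grasp; the last joint's range is limited). The gripper opens to 85 mm and grips with 20 to 120 N. Pads are 22 mm wide; open, the fingers measure 114 mm over their backs; the gripper's body (76 mm by 85 mm) begins 54 mm behind the grasp point. The pads swing forward as they close: fully open they stand 13 mm farther back than shut.
Start: joints at [72.823, 4.979, 10.078, 95.1, 0, 90], TCP at [0.162, 0.525, 0.224] pointing down, gripper open.
Joint ranges: [-179.16, 179.16], [-48.56, 103.87], [-65.8, 70.77], [-126.05, 130.52], [-82.76, 87.17], [-180, 180]. Speed limits (degrees/s): [127.2, 127.2, 147.25, 180, 180, 180].

### API

Orientations are given as [roll, pitch, yaw] about the fixed x, y, z axes, in that order (R = Rz(yaw) Ry(pitch) Rx(roll)).
In Python, from workcell import bot gives the robot as it stands. The module is installed in compiled form; this text tells all that it offers.
- The arm moves only by the shell command python3 -m crank 'ROWS' [OPENING] [FORCE]. ROWS is JSON, a list that holds one entry, the list of rows, each a list of 6 numbers: the shift along the world's x, y, z as a fraction of full scale, then the turn, a rotation vector about the world's x, y, z as a fraction of full scale. In form: [[[x, y, z, wx, wy, wz], ...]]. A call has 1 to 20 rows; each row shifts and turns the commanded pose from where the row before left it; what a row does not reach is not made up. Full scale, the value 1, is 20 mm for a shift and 0.12 rad for a turn. A row lasts 1/12 s, in which the tool goes at most 41.7 mm and 7.16 degrees, less where a joint would pass 70% of its speed; a pose out of reach is approached as far as the arm can. A call with a number of a shift or a turn outside -1 to 1 is refused whole. A call with a gripper value outside its range is refused whole. OPENING is the opening, from 0 (shut) to 1 (fully open), set as the call begins (- or left out, the last holds). The fingers move at their own pace and stop on an object; FORCE is the grip in N (left out, the last holds). Time passes only in rows, so rows that do not move let the fingers close. It gives the time, the measured TCP pose, the force, the opening and the grip force at its end, in the units of the state.
- bot.get_obs(): the state, without advancing time (a new reading comes with each control period).
- bot.camera(name): name is "scene" or "top"; returns the picture (480x640x3 uint8, red, green, blue); there is no depth.
- bot.camera_model(name): a dict with "vertical_fov" (degrees; the focal length in pixels is half the picture's height over the tangent of half this angle, whatever the lens; pixels are square), "cx", "cy" (the principal point, pixels), "R" (3x3) and "t" (3): a world point X has camera coordinates R X + t. Camera axes: x right, y down, z forward; pixel columns grow to the right and rows downward; lengths in m; the calibration is good to about 2 mm. A picture is of the moment at which its call begins. camera_model takes no time and is no camera call.
- bot.job_done(): hands the job in; it is judged then, once.
The state is a dict: "time": time; "q": joint angles; "qd": joint speeds; "joint_efforts": joint torques, N m; "ee_pos": TCP position; "tcp_rot": TCP orientation; "wrist_force": force on the tool from outside, world axes, zero at the start; "torque": the same for the moment, N m; "opening": finger opening in m; "grasp_force": force on a finger pad.
Only numpy, scipy, OpenCV 4.12 (cv2) and the standard library are available. Lean on these libraries where they do the work, as an engineer would, in place of code of your own. Each camera call takes 0.05 s, during which the arm holds its last target. There are 200 camera calls.

## Working session

There is one attempt and no reset: what is moved stays moved. The work goes in short steps, Python scripts to look and compute and a shell command to move; the robot and the scene stay as the last step left them, time stands still between calls to the robot, and variables do not carry over. Pictures are saved under pics/ and viewed, at most 10 in all, crops included, and the job is handed in when it is done.

```bash
mkdir -p pics
python3 - <<'E'
from workcell import bot
import cv2
for n in("scene","top"):
    cv2.imwrite(f"pics/{n}0.png",bot.camera(n)[:,:,::-1])
    m=bot.camera_model(n);print(n,m)
o=bot.get_obs();print(o)
E
```

```text
scene {'vertical_fov': 57.59841121479445, 'cx': 313.8673461578035, 'cy': 239.46827648662196, 'R': array([[-0.24673572,  0.968987  , -0.01362629],
       [ 0.77726   ,  0.18947874, -0.59997058],
       [-0.5787818 , -0.15862535, -0.79990601]]), 't': array([ 0.07045973, -0.43029471,  1.40097507])}
top {'vertical_fov': 49.25346886404348, 'cx': 329.23043729875843, 'cy': 236.76987305085242, 'R': array([[-0.02934778, -0.99909809,  0.0306875 ],
       [-0.98839991,  0.02442944, -0.14989603],
       [ 0.14901116, -0.03473064, -0.98822541]]), 't': array([0.08890045, 0.61960115, 1.05434652])}
{'time': 0.1, 'q': array([ 7.28232368e+01,  5.00650751e+00,  1.00397802e+01,  9.51025549e+01,
       -1.89721868e-03,  9.00009241e+01]), 'qd': array([ 0.12347305, -0.07839297,  0.09594236,  0.00982754,  0.01469212,
       -0.0088646 ]), 'joint_efforts': array([ 3.53278556e-04, -5.21564341e+01,  4.65652657e+01,  1.59964868e-02,
       -3.76401033e-05,  1.84282874e-05]), 'ee_pos': array([0.16236634, 0.52524211, 0.22297487]), 'tcp_rot': array([-1.79930718e+02,  1.89833467e-03,  1.62822315e+02]), 'wrist_force': array([ 0.42323074,  0.25817115, -1.14479876]), 'torque': array([-0.01963349,  0.00243792, -0.03846688]), 'grasp_force': 0.0, 'opening': 0.08546916416224533}
```

View pics/scene0.png

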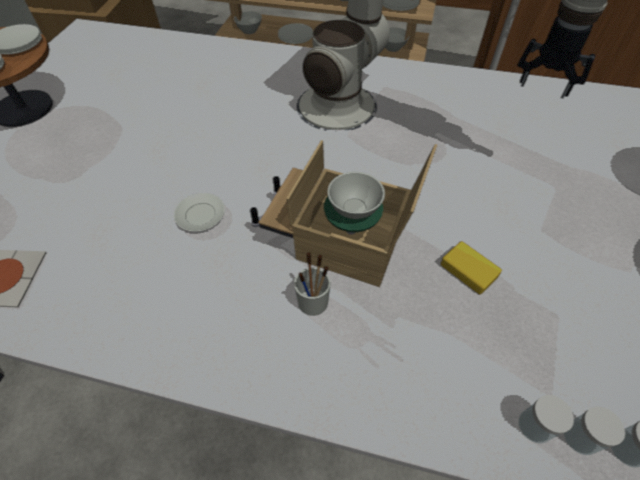

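View pics/top0.png

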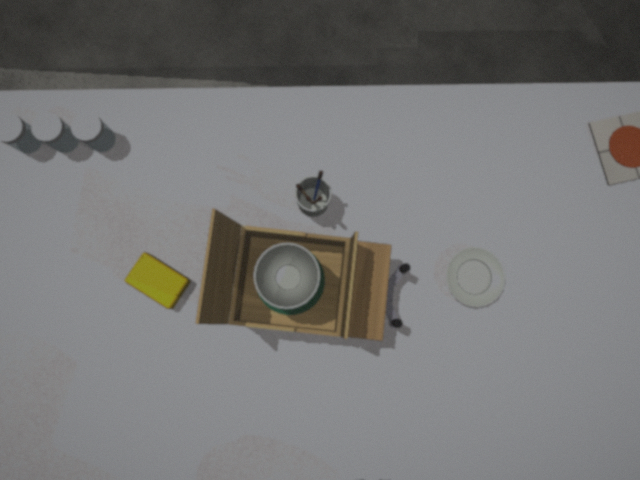

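The scene view shows the box around (350,225), knobs at (277,184) and (254,215), and the mug at (313,290). The top view shows the box at (292,280), the ledge out to column 388, knobs at (404,268) and (396,323), the plate at (475,277) and the mug at (313,197). I'll enlarge both for accurate corners.

Run:
```python
import cv2
a=cv2.imread("pics/top0.png")[200:350,190:420]
cv2.imwrite("pics/topc.png",cv2.resize(cv2.convertScaleAbs(a,alpha=1.4),None,fx=3.4,fy=3.4,interpolation=cv2.INTER_CUBIC))
a=cv2.imread("pics/scene0.png")[140:290,240:450]
cv2.imwrite("pics/scenec.png",cv2.resize(cv2.convertScaleAbs(a,alpha=1.4),None,fx=3.8,fy=3.8,interpolation=cv2.INTER_CUBIC))
```

```text
(no output)
```

View pics/topc.png

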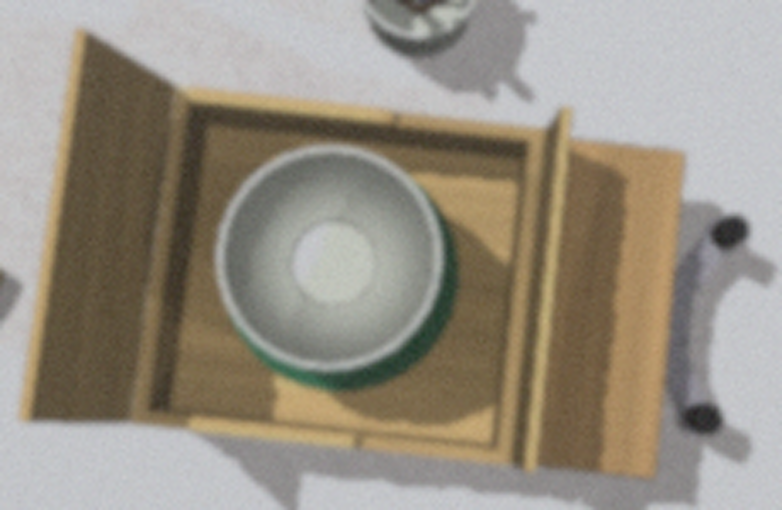

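View pics/scenec.png

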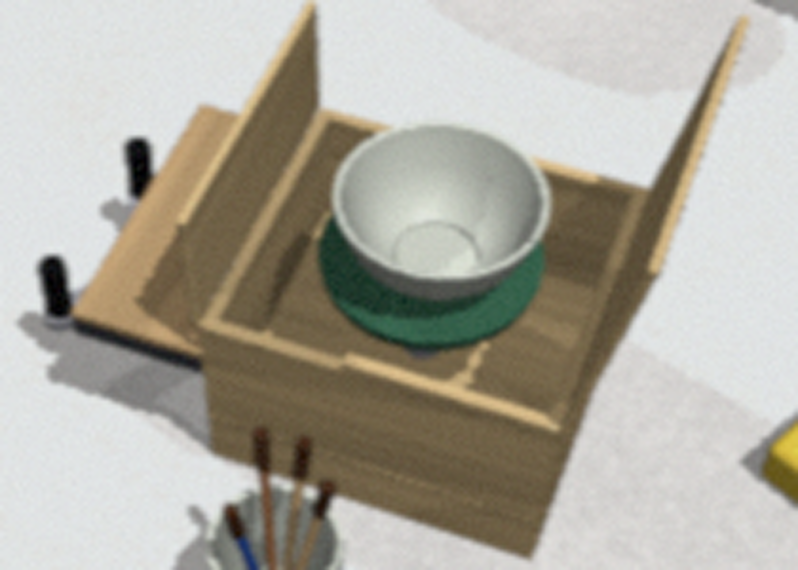

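The crops show clear rim and ledge corners in both views. Top crop: ledge corners (685,152) and (655,478), knob tops (731,228) and (703,413). Scene crop: knob tops (53,262) and (138,145). Next I fit the box pose, crank phase and flap angles.

```bash
cat > fit.py <<'E'
import numpy as np
from workcell import bot
from scipy.optimize import least_squares
M={n:bot.camera_model(n) for n in("scene","top")}
def proj(n,X):
    m=M[n];c=m["R"]@X+m["t"];f=240/np.tan(np.radians(m["vertical_fov"]/2))
    return np.array([m["cx"]+f*c[0]/c[2],m["cy"]+f*c[1]/c[2]])
E
cat > f1.py <<'E'
from fit import *
T=lambda u,v:("top",190+u/3.4,200+v/3.4)
S=lambda u,v:("scene",240+u/3.8,140+v/3.8)
def knob(a,r=.065,z=.09): return [r*np.cos(a),-.19+r*np.sin(a),z]
def flap(s,th,L,h,x): # s=+1 long on +y
    return [x,s*(.105-L*np.cos(th)),h+L*np.sin(th)]
obs=[]
for p,x,y in((T(190,90),.095,.105),(T(137,415),.095*-1,.105),
  (S(205,325),.095,-.105),(S(560,428),.095,.105),(S(325,112),-.095,-.105),(S(648,188),-.095,.105)):
    obs.append((p,lambda q,x=x,y=y:[x,y,.13]))
for p,x in((T(685,152),.095),(T(655,478),-.095),(S(200,105),-.095),(S(78,320),.095)):
    obs.append((p,lambda q,x=x:[x,-.19,.105]))
A=2*np.pi/3
for p,k in((T(731,228),0),(S(53,262),0),(T(703,413),1),(S(138,145),1)):
    obs.append((p,lambda q,k=k:knob(q[3]-k*A)))
for p,x in((T(80,30),.095),(T(25,415),-.095),(S(655,270),.095),(S(745,18),-.095)):
    obs.append((p,lambda q,x=x:flap(1,q[4],.145,.137,x)))
for p,x in((T(567,110),.095),(T(530,468),-.095),(S(183,222),.095),(S(312,5),-.095)):
    obs.append((p,lambda q,x=x:flap(-1,q[5],.085,.13,x)))
def W(q,X):
    c,s=np.cos(q[2]),np.sin(q[2]);X=np.array(X);return np.array([q[0]+c*X[0]-s*X[1],q[1]+s*X[0]+c*X[1],X[2]])
def res(q): return np.concatenate([proj(p[0],W(q,f(q)))-p[1:] for p,f in obs])
if __name__=="__main__":
    r=least_squares(res,[.5,.06,-.1,-.3,1.8,1.6],loss="soft_l1")
    q=r.x;print("pose",q[:2],np.degrees(q[2:]));print(np.round(res(q).reshape(-1,2),1).tolist())
    np.save("q.npy",q)
    print("hub",W(q,[0,-.19,.05]))
    for k in range(3): print("knob",k,W(q,knob(q[3]-k*A)))
E
python3 f1.py
```

```text
pose [0.52731213 0.15364971] [ -7.73236301 -33.45837217 100.36684137  94.87707324]
[[-4.8, -1.1], [-2.5, 2.4], [-1.2, 0.3], [-0.3, 2.6], [-0.9, -1.4], [0.0, 2.0], [-0.9, -1.0], [-0.7, -0.1], [0.0, -0.9], [-1.9, -2.2], [0.4, -0.4], [-0.6, 0.2], [0.5, 1.3], [-0.0, -0.2], [-0.5, -0.8], [-1.0, 2.1], [-0.7, -0.2], [-0.4, -1.4], [-0.5, -1.9], [-0.4, 1.0], [-0.9, -0.0], [-0.3, -1.6]]
hub [ 0.50174841 -0.03462269  0.05      ]
knob 0 [ 0.5506623  -0.07742959  0.09      ]
knob 1 [ 0.4402196  -0.05557991  0.09      ]
knob 2 [0.51436333 0.02914144 0.09      ]
```

```bash
sed -i 's/^for p,x,y in((T(190,90),.095,.105),(T(137,415),.095\*-1,.105),/for p,x,y in(/' f1.py; python3 f1.py
```

```text
pose [0.52722496 0.15427336] [ -7.66937567 -33.48590139 100.10728368  95.28534986]
[[-0.9, 0.4], [0.0, 2.6], [-0.7, -1.3], [0.3, 2.0], [-1.2, -1.1], [-0.9, -0.2], [0.2, -0.8], [-1.6, -2.1], [0.1, -0.5], [-0.3, 0.3], [0.2, 1.2], [0.2, -0.2], [-0.6, -0.6], [-0.9, 2.3], [-0.6, -0.3], [-0.4, -1.6], [-0.6, -1.8], [-0.3, 1.0], [-0.9, -0.0], [-0.3, -1.7]]
hub [ 0.50186823 -0.03402703  0.05      ]
knob 0 [ 0.5508086  -0.07680366  0.09      ]
knob 1 [ 0.44035239 -0.05502232  0.09      ]
knob 2 [0.51444368 0.02974489 0.09      ]
```

```bash
python3 -m crank '[[[0.5,-1,0,0,0,1],[0.5,-1,0,0,0,1],[0.5,-1,0,0,0,1],[0.5,-1,0,0,0,1]]]' 0.45 40; python3 -c "
from workcell import bot
o=bot.get_obs();print(o['q'],o['tcp_rot'],o['ee_pos'])"
```

```text
time: 0.43
ee_pos: [0.2026, 0.4445, 0.2231]
tcp_rot: [-180.0, -0.0, -169.3]
wrist_force: [-0.1, -1.0, -0.3]
opening: 0.0395
grasp_force: 0.0
[ 6.54983530e+01 -3.39569990e+00  1.55250108e+00  9.49984623e+01
 -2.25801461e-03  5.48088621e+01] [-1.79957623e+02 -2.71205732e-02 -1.69310518e+02] [0.20259519 0.4444929  0.22307718]
```

```bash
python3 -m crank '[[[0.485,-0.91,0,0,0,1],[0.485,-0.91,0,0,0,1],[0.485,-0.91,0,0,0,1],[0.485,-0.91,0,0,0,1],[0.485,-0.91,0,0,0,1],[0.485,-0.91,0,0,0,0.54],[0.485,-0.91,0,0,0,0],[0.485,-0.91,0,0,0,0],[0.485,-0.91,0,0,0,0]]]'; python3 -m crank '[[[0.05,-1,0,0,0,0],[0.05,-1,0,0,0,0],[0.05,-1,0,0,0,0],[0.05,-1,0,0,0,0],[0.05,-1,0,0,0,0],[0.05,-1,0,0,0,0],[0.05,-1,0,0,0,0],[0.05,-1,0,0,0,0],[0.05,-1,0,0,0,0],[0.05,-1,0,0,0,0],[0.05,-1,0,0,0,0],[0.05,-1,0,0,0,0],[0.3,-1,0,0,0,0],[0.6,-0.8,0,0,0,0],[0.8,-0.6,0,0,0,0],[0.9,-0.4,0,0,0,0],[0,0,0,0,0,0]]]'
```

```text
time: 1.18
ee_pos: [0.2899, 0.2807, 0.2234]
tcp_rot: [180.0, -0.0, -131.6]
wrist_force: [1.0, 0.1, -0.5]
opening: 0.0385
grasp_force: 0.0
time: 2.6
ee_pos: [0.3555, -0.0156, 0.2228]
tcp_rot: [180.0, -0.0, -131.7]
wrist_force: [0.7, 0.7, -0.5]
opening: 0.0387
grasp_force: 0.0
```

```bash
python3 -m crank '[[[0.97,-0.8,0,0,0,0],[0.97,-0.8,0,0,0,0],[0.97,-0.8,0,0,0,0],[0.97,-0.6,0,0,0,0],[0.97,0,-0.5,0,0,0],[0.97,0,-0.5,0,0,0],[0.97,0,-0.5,0,0,0],[0.97,0,-0.5,0,0,0],[0.97,0,-0.5,0,0,0.05],[0.97,0,-0.5,0,0,0],[0,0,-1,0,0,0],[0,0,-0.5,0,0,0],[0,0,0,0,0,0],[0,0,0,0,0,0]]]'
python3 - <<'E'
from workcell import bot
import cv2
a=bot.camera("scene")[130:270,200:410,::-1]
cv2.imwrite("pics/s1.png",cv2.resize(cv2.convertScaleAbs(a,alpha=1.3),None,fx=3.8,fy=3.8,interpolation=cv2.INTER_CUBIC))
E
```

```text
time: 3.77
ee_pos: [0.5469, -0.074, 0.1335]
tcp_rot: [179.9, -0.0, -131.2]
wrist_force: [-0.3, 0.5, 0.7]
opening: 0.0381
grasp_force: 0.0
```

View pics/s1.png

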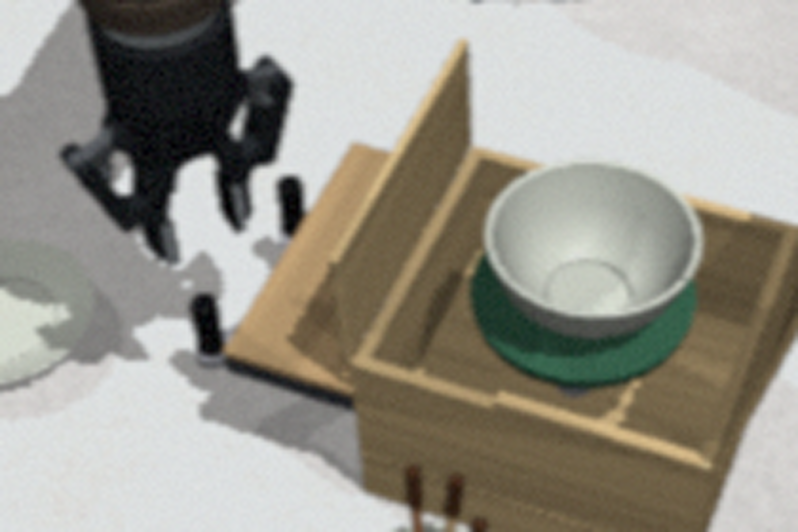

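The scene crop shows the fingertips at about (168,258) and (240,228), above and left of the knob top at (205,300). I'll compare this with the tips' projected positions.

Run:
```python
from fit import *
o=bot.get_obs();p=o['ee_pos'];print(p)
d=np.array([np.cos(np.radians(138.8)),np.sin(np.radians(138.8)),0])
for dz in(-.019,-.010,0):
  for s in(-.025,.025):
    u=proj("scene",p+s*d+[0,0,dz]);print(dz,s,(u-[200,130])*3.8)
print((proj("scene",np.array([.5508,-.0768,.09]))-[200,130])*3.8)
```

```text
[ 0.54736347 -0.07417384  0.13449083]
-0.019 -0.025 [168.26898564 288.13906885]
-0.019 0.025 [240.13732214 252.51856838]
-0.01 -0.025 [166.13646656 278.14153235]
-0.01 0.025 [238.55493975 242.43047261]
0 -0.025 [163.73025741 266.86089994]
0 0.025 [236.76992525 231.05054487]
[203.75814144 301.20910005]
```

```bash
python3 -m crank '[[[0.2,-0.14,-0.5,0,0,0],[0,0,0,0,0,0],[0,0,0,0,0,0]]]'
python3 - <<'E'
from fit import *
import cv2
a=cv2.cvtColor(bot.camera("scene")[145:225,220:300],cv2.COLOR_RGB2BGR);b=cv2.cvtColor(bot.camera("top")[230:310,350:430],cv2.COLOR_RGB2BGR)
p=bot.get_obs()['ee_pos'];print(p)
d=np.array([np.cos(np.radians(138.8)),np.sin(np.radians(138.8)),0])
out=[]
for n,im,o in(("scene",a,(220,145)),("top",b,(350,230))):
  im=cv2.resize(cv2.convertScaleAbs(im,alpha=1.5,beta=20),None,fx=5,fy=5,interpolation=cv2.INTER_CUBIC)
  for s in(-.02,.02):
    u=(proj(n,p+s*d+[0,0,-.015])-o)*5;cv2.circle(im,tuple(int(v) for v in u),3,(0,0,255),-1)
  for k in([.5508,-.0768,.09],[.4404,-.055,.09]):
    u=(proj(n,np.array(k))-o)*5;cv2.circle(im,tuple(int(v) for v in u),3,(0,255,0),-1)
  out.append(im)
cv2.imwrite("pics/b1.png",np.hstack(out))
# start-pose tips
P=np.array([.1624,.5252,.223]);d=np.array([np.cos(np.radians(72.8)),np.sin(np.radians(72.8)),0])
for s in(-.05,.05): print(proj("scene",P+s*d+[0,0,-.006]))
E
```

```text
time: 4.07
ee_pos: [0.5516, -0.0773, 0.1235]
tcp_rot: [180.0, -0.0, -131.3]
wrist_force: [-0.8, 0.1, -0.5]
opening: 0.0381
grasp_force: 0.0
[ 0.55172358 -0.07723126  0.12388548]
[516.02018598  93.99277725]
[558.33262332 106.80010492]
```

View pics/b1.png

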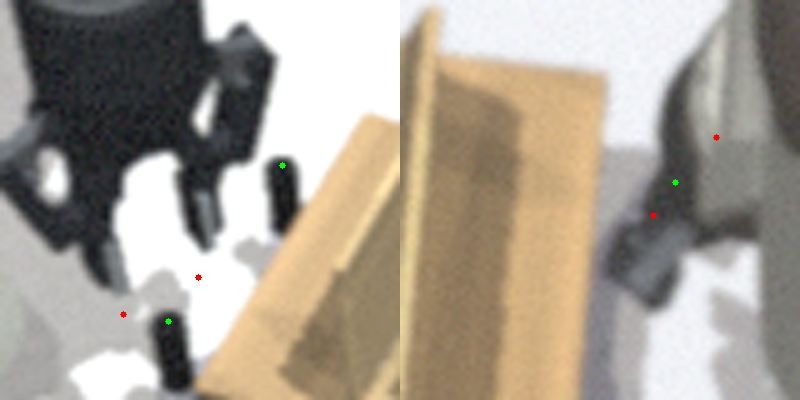

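The left half shows the fingertips at (115,290) and (210,248), about 25 px (5 raw) above their projections, while the green knob marks sit on the knobs. The right half is mostly gripper body and a knuckle at (640,280). I'll test the lens for distortion on the straight table edges.

Run:
```python
import cv2,numpy as np
g=cv2.GaussianBlur(cv2.imread("pics/top0.png",0).astype(np.float32),(0,0),2)
d=np.diff(g,axis=0)
c=np.arange(10,630,20);r=np.array([75+np.argmax(d[75:110,x]) for x in c])
print("top",list(zip(c.tolist(),r.tolist())))
g=cv2.GaussianBlur(cv2.imread("pics/scene0.png",0).astype(np.float32),(0,0),2)
d=-np.diff(g,axis=0)
c=np.arange(10,460,25);e=354+c*126/470
r=np.array([int(y)-20+np.argmax(d[int(y)-20:min(int(y)+20,478),x]) for x,y in zip(c,e)])
print("scene",list(zip(c.tolist(),r.tolist())))
c=np.arange(120,300,15);d=np.diff(g,axis=0)
print([(int(x),int(15+np.argmax(d[15:60,x]))) for x in c])
```

```text
top [(10, 89), (30, 89), (50, 89), (70, 89), (90, 88), (110, 88), (130, 88), (150, 88), (170, 87), (190, 87), (210, 87), (230, 86), (250, 85), (270, 86), (290, 86), (310, 85), (330, 85), (350, 85), (370, 84), (390, 84), (410, 84), (430, 84), (450, 83), (470, 83), (490, 83), (510, 83), (530, 82), (550, 82), (570, 82), (590, 81), (610, 81)]
scene [(10, 354), (35, 361), (60, 368), (85, 374), (110, 381), (135, 388), (160, 395), (185, 402), (210, 409), (235, 416), (260, 422), (285, 429), (310, 436), (335, 443), (360, 449), (385, 456), (410, 463), (435, 469)]
[(120, 23), (135, 25), (150, 27), (165, 29), (180, 31), (195, 32), (210, 34), (225, 36), (240, 38), (255, 40), (270, 42), (285, 44)]
```

Run:
```python
from fit import *
import cv2
p=bot.get_obs()['ee_pos'];d=np.array([np.cos(np.radians(138.8)),np.sin(np.radians(138.8)),0])
out=[]
for n,o,w in(("scene",(200,60),(150,150)),("top",(330,210),(170,150))):
  im=cv2.cvtColor(bot.camera(n)[o[1]:o[1]+150,o[0]:o[0]+w[0]],cv2.COLOR_RGB2BGR)
  im=cv2.resize(cv2.convertScaleAbs(im,alpha=1.8,beta=25),None,fx=2.5,fy=2.5,interpolation=cv2.INTER_CUBIC)
  P=lambda X:tuple(int(v) for v in (proj(n,X)-o)*2.5)
  for z in(0,.054,.15): cv2.circle(im,P(p+[0,0,z]),3,(0,0,255),-1)
  cv2.line(im,P(p-.043*d+[0,0,.054]),P(p+.043*d+[0,0,.054]),(255,0,0),1)
  out.append(im)
cv2.imwrite("pics/b2.png",np.hstack(out))
```

```text
(no output)
```

View pics/b2.png

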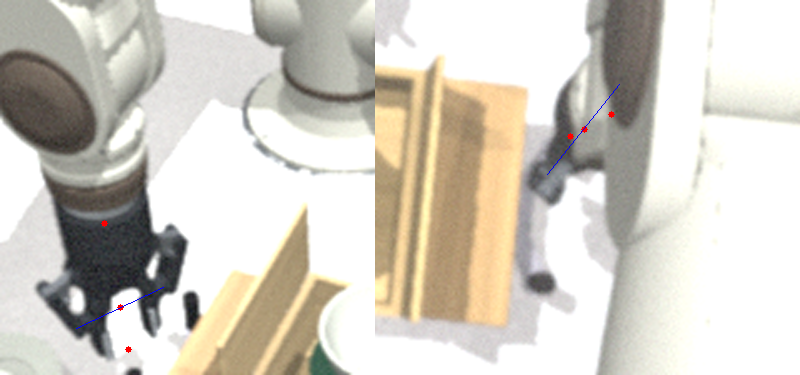

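The tool axis projects properly onto the gripper in both views. The fingertips just sit further back while part open, so I go down and close.

```bash
python3 -m crank '[[[0,0,-0.5,0,0,0],[0,0,-0.5,0,0,0],[0,0,-0.5,0,0,0],[0,0,0,0,0,0]]]'; python3 -m crank '[[[0,0,-0.6,0,0,0],[0,0,-0.6,0,0,0],[0,0,0,0,0,0]]]'
```

```text
time: 4.6
ee_pos: [0.5504, -0.0769, 0.0904]
tcp_rot: [179.8, -0.1, -131.2]
wrist_force: [-0.0, 0.4, -0.0]
opening: 0.0384
grasp_force: 0.0
time: 4.85
ee_pos: [0.5504, -0.0769, 0.0665]
tcp_rot: [179.8, -0.1, -131.2]
wrist_force: [-1.0, -0.5, -0.8]
opening: 0.0383
grasp_force: 0.0
```

```bash
python3 -m crank '[[[0,0,0,0,0,0],[0,0,0,0,0,0],[0,0,0,0,0,0],[0,0,0,0,0,0],[0,0,0,0,0,0]]]' 0 30
```

```text
time: 5.27
ee_pos: [0.5519, -0.0773, 0.0697]
tcp_rot: [-180.0, -0.0, -131.2]
wrist_force: [0.7, -1.8, -3.4]
opening: 0.0159
grasp_force: 29.6
```

Run:
```python
import numpy as np
a=np.radians(-41.2-6*np.arange(21));P=65*np.c_[np.cos(a),np.sin(a)]
print(np.round(np.diff(P,axis=0)/20,3).tolist())
```

```text
[[-0.237, -0.244], [-0.261, -0.218], [-0.283, -0.189], [-0.301, -0.159], [-0.316, -0.126], [-0.327, -0.093], [-0.335, -0.058], [-0.339, -0.023], [-0.34, 0.013], [-0.337, 0.049], [-0.33, 0.083], [-0.319, 0.117], [-0.305, 0.15], [-0.288, 0.181], [-0.267, 0.21], [-0.244, 0.237], [-0.218, 0.261], [-0.189, 0.283], [-0.159, 0.301], [-0.126, 0.316]]
```

```bash
python3 -m crank '[[[-0.237,-0.244,0,0,0,-0.873],[-0.261,-0.218,0,0,0,-0.873],[-0.283,-0.189,0,0,0,-0.873],[-0.301,-0.159,0,0,0,-0.873],[-0.316,-0.126,0,0,0,-0.873]]]'
```

```text
time: 5.68
ee_pos: [0.5245, -0.097, 0.0697]
tcp_rot: [-179.9, 0.1, -161.6]
wrist_force: [5.7, -6.6, -7.0]
opening: 0.0165
grasp_force: 29.6
```

```bash
python3 -m crank '[[[-0.327,-0.093,0,0,0,-0.873],[-0.335,-0.058,0,0,0,-0.873],[-0.339,-0.023,0,0,0,-0.873],[-0.34,0.013,0,0,0,-0.873],[-0.337,0.049,0,0,0,-0.873],[-0.33,0.083,0,0,0,-0.873],[-0.319,0.117,0,0,0,-0.873],[-0.305,0.15,0,0,0,-0.873]]]'; python3 -m crank '[[[-0.288,0.181,0,0,0,-0.873],[-0.267,0.21,0,0,0,-0.873],[-0.244,0.237,0,0,0,-0.873],[-0.218,0.261,0,0,0,-0.873],[-0.189,0.283,0,0,0,-0.873],[-0.159,0.301,0,0,0,-0.873],[-0.126,0.316,0,0,0,-0.873],[0,0,0,0,0,0]]]'
```

```text
time: 6.35
ee_pos: [0.4705, -0.0934, 0.0697]
tcp_rot: [-179.7, 0.1, 150.3]
wrist_force: [-1.8, -13.1, -4.0]
opening: 0.0167
grasp_force: 30.0
time: 7.02
ee_pos: [0.4394, -0.0554, 0.0696]
tcp_rot: [-179.8, 0.0, 108.3]
wrist_force: [-9.7, -3.0, 1.1]
opening: 0.0164
grasp_force: 30.4
```

```bash
python3 -m crank '[[[0,0,0,0,0,0],[0,0,0,0,0,0],[0,0,0,0,0,0],[0,0,0.5,0,0,0],[0,0,0.7,0,0,0],[0,0,0.8,0,0,0],[0,0,0.8,0,0,0]]]' 0.36 30;  python3 -m crank '[[[0.31,-0.06,0,0,0,0.97],[0.31,-0.06,0,0,0,0.97],[0.31,-0.06,0,0,0,0.97],[0.31,-0.06,0,0,0,0.97],[0.31,-0.06,0,0,0,0.97],[0.31,-0.06,0,0,0,0.97],[0.31,-0.06,0,0,0,0.97],[0.31,-0.06,0,0,0,0.97],[0.31,-0.06,0,0,0,0.97],[0.31,-0.06,0,0,0,0.97],[0.31,-0.06,0,0,0,0.97],[0.31,-0.06,0,0,0,0.97],[0.31,-0.06,0,0,0,0.97],[0.31,-0.06,0,0,0,0.97],[0.31,-0.06,0,0,0,0.97],[0.31,-0.06,0,0,0,0.97],[0.31,-0.06,0,0,0,0.97],[0.31,-0.06,0,0,0,0.97],[0,0,0,0,0,0],[0,0,0,0,0,0]]]'
```

```text
time: 7.6
ee_pos: [0.4414, -0.0553, 0.1271]
tcp_rot: [180.0, 0.0, 108.7]
wrist_force: [0.7, 0.1, -0.0]
opening: 0.0308
grasp_force: 0.0
time: 9.27
ee_pos: [0.5531, -0.0769, 0.1261]
tcp_rot: [-180.0, 0.0, -131.4]
wrist_force: [0.2, -0.4, -0.4]
opening: 0.0308
grasp_force: 0.0
```

```bash
python3 -m crank '[[[-0.06,0,-0.7,0,0,0],[0,0,-0.7,0,0,0],[0,0,-0.7,0,0,0],[0,0,-0.72,0,0,0],[0,0,0,0,0,0]]]'; python3 -m crank '[[[0,0,0,0,0,0],[0,0,0,0,0,0],[0,0,0,0,0,0],[0,0,0,0,0,0],[0,0,0,0,0,0]]]' 0 30
```

```text
time: 9.68
ee_pos: [0.55, -0.0766, 0.0668]
tcp_rot: [179.8, -0.1, -131.5]
wrist_force: [-0.1, 0.2, -0.4]
opening: 0.0305
grasp_force: 0.0
time: 10.1
ee_pos: [0.5517, -0.0773, 0.0696]
tcp_rot: [-180.0, -0.0, -131.3]
wrist_force: [-0.3, -4.3, -4.5]
opening: 0.0164
grasp_force: 30.3
```

Second stroke, then release, lift and return.

```bash
python3 -m crank '[[[-0.237,-0.244,0,0,0,-0.873],[-0.261,-0.218,0,0,0,-0.873],[-0.283,-0.189,0,0,0,-0.873],[-0.301,-0.159,0,0,0,-0.873],[-0.316,-0.126,0,0,0,-0.873],[-0.327,-0.093,0,0,0,-0.873],[-0.335,-0.058,0,0,0,-0.873],[-0.339,-0.023,0,0,0,-0.873],[-0.34,0.013,0,0,0,-0.873],[-0.337,0.049,0,0,0,-0.873]]]'; python3 -m crank '[[[-0.33,0.083,0,0,0,-0.873],[-0.319,0.117,0,0,0,-0.873],[-0.305,0.15,0,0,0,-0.873],[-0.288,0.181,0,0,0,-0.873],[-0.267,0.21,0,0,0,-0.873],[-0.244,0.237,0,0,0,-0.873],[-0.218,0.261,0,0,0,-0.873],[-0.189,0.283,0,0,0,-0.873],[-0.159,0.301,0,0,0,-0.873],[-0.126,0.316,0,0,0,-0.873],[0,0,0,0,0,0]]]'
```

```text
time: 10.93
ee_pos: [0.4903, -0.1001, 0.0696]
tcp_rot: [-179.7, 0.1, 168.3]
wrist_force: [1.4, -14.1, -5.9]
opening: 0.0165
grasp_force: 30.3
time: 11.85
ee_pos: [0.4396, -0.0546, 0.0695]
tcp_rot: [-179.9, -0.0, 108.3]
wrist_force: [-8.2, 0.1, -0.2]
opening: 0.0162
grasp_force: 30.9
```

```bash
python3 -m crank '[[[0,0,0,0,0,0],[0,0,0,0,0,0],[0,0,0,0,0,0],[0,0,0.5,0,0,0],[0,0,0.7,0,0,0],[0,0,0.8,0,0,0],[0,0,0.8,0,0,0]]]' 0.36 30;  python3 -m crank '[[[0.31,-0.06,0,0,0,0.97],[0.31,-0.06,0,0,0,0.97],[0.31,-0.06,0,0,0,0.97],[0.31,-0.06,0,0,0,0.97],[0.31,-0.06,0,0,0,0.97],[0.31,-0.06,0,0,0,0.97],[0.31,-0.06,0,0,0,0.97],[0.31,-0.06,0,0,0,0.97],[0.31,-0.06,0,0,0,0.97],[0.31,-0.06,0,0,0,0.97],[0.31,-0.06,0,0,0,0.97],[0.31,-0.06,0,0,0,0.97],[0.31,-0.06,0,0,0,0.97],[0.31,-0.06,0,0,0,0.97],[0.31,-0.06,0,0,0,0.97],[0.31,-0.06,0,0,0,0.97],[0.31,-0.06,0,0,0,0.97],[0.31,-0.06,0,0,0,0.97],[0,0,0,0,0,0],[0,0,0,0,0,0]]]'
```

```text
time: 12.43
ee_pos: [0.4415, -0.0551, 0.1268]
tcp_rot: [180.0, 0.0, 108.7]
wrist_force: [0.8, -0.6, -0.5]
opening: 0.0307
grasp_force: 0.0
time: 14.1
ee_pos: [0.5531, -0.0767, 0.1257]
tcp_rot: [-180.0, 0.0, -131.5]
wrist_force: [-0.8, 0.7, -0.0]
opening: 0.0306
grasp_force: 0.0
```

```bash
python3 -m crank '[[[-0.06,0,-0.7,0,0,0.02],[0,0,-0.7,0,0,0],[0,0,-0.7,0,0,0],[0,0,-0.72,0,0,0],[0,0,0,0,0,0]]]'; python3 -m crank '[[[0,0,0,0,0,0],[0,0,0,0,0,0],[0,0,0,0,0,0],[0,0,0,0,0,0],[0,0,0,0,0,0]]]' 0 30
python3 -m crank '[[[-0.237,-0.244,0,0,0,-0.873],[-0.261,-0.218,0,0,0,-0.873],[-0.283,-0.189,0,0,0,-0.873],[-0.301,-0.159,0,0,0,-0.873],[-0.316,-0.126,0,0,0,-0.873],[-0.327,-0.093,0,0,0,-0.873],[-0.335,-0.058,0,0,0,-0.873],[-0.339,-0.023,0,0,0,-0.873],[-0.34,0.013,0,0,0,-0.873],[-0.337,0.049,0,0,0,-0.873]]]'
```

```text
time: 14.52
ee_pos: [0.55, -0.0764, 0.0665]
tcp_rot: [179.8, -0.1, -131.3]
wrist_force: [-0.6, 0.2, -1.0]
opening: 0.0304
grasp_force: 0.0
time: 14.93
ee_pos: [0.5517, -0.0768, 0.0693]
tcp_rot: [-180.0, -0.0, -131.1]
wrist_force: [-1.5, -1.5, -1.8]
opening: 0.016
grasp_force: 29.6
time: 15.77
ee_pos: [0.4904, -0.0997, 0.0693]
tcp_rot: [-179.8, 0.1, 168.5]
wrist_force: [1.9, -11.6, -4.4]
opening: 0.0158
grasp_force: 29.7
```

```bash
python3 -m crank '[[[-0.33,0.083,0,0,0,-0.873],[-0.319,0.117,0,0,0,-0.873],[-0.305,0.15,0,0,0,-0.873],[-0.288,0.181,0,0,0,-0.873],[-0.267,0.21,0,0,0,-0.873],[-0.244,0.237,0,0,0,-0.873],[-0.218,0.261,0,0,0,-0.873],[-0.189,0.283,0,0,0,-0.873],[-0.159,0.301,0,0,0,-0.873],[-0.126,0.316,0,0,0,-0.873],[0,0,0,0,0,0]]]'; python3 -m crank '[[[0,0,0,0,0,0],[0,0,0,0,0,0],[0,0,0,0,0,0],[0,0,0.5,0,0,0],[0,0,0.7,0,0,0],[0,0,0.8,0,0,0],[0,0,0.8,0,0,0]]]' 0.36 30;  python3 -m crank '[[[0.31,-0.06,0,0,0,0.97],[0.31,-0.06,0,0,0,0.97],[0.31,-0.06,0,0,0,0.97],[0.31,-0.06,0,0,0,0.97],[0.31,-0.06,0,0,0,0.97],[0.31,-0.06,0,0,0,0.97],[0.31,-0.06,0,0,0,0.97],[0.31,-0.06,0,0,0,0.97],[0.31,-0.06,0,0,0,0.97],[0.31,-0.06,0,0,0,0.97],[0.31,-0.06,0,0,0,0.97],[0.31,-0.06,0,0,0,0.97],[0.31,-0.06,0,0,0,0.97],[0.31,-0.06,0,0,0,0.97],[0.31,-0.06,0,0,0,0.97],[0.31,-0.06,0,0,0,0.97],[0.31,-0.06,0,0,0,0.97],[0.31,-0.06,0,0,0,0.97],[0,0,0,0,0,0],[0,0,0,0,0,0]]]'
```

```text
time: 16.68
ee_pos: [0.4403, -0.0551, 0.0692]
tcp_rot: [-179.9, 0.1, 108.4]
wrist_force: [-5.5, -3.4, -2.1]
opening: 0.016
grasp_force: 29.7
time: 17.27
ee_pos: [0.4414, -0.0548, 0.1263]
tcp_rot: [180.0, 0.0, 108.9]
wrist_force: [-0.1, -0.3, 0.6]
opening: 0.0305
grasp_force: 0.0
time: 18.93
ee_pos: [0.5531, -0.0765, 0.1253]
tcp_rot: [-180.0, 0.0, -131.3]
wrist_force: [-0.2, 0.4, -0.2]
opening: 0.0307
grasp_force: 0.0
```

```bash
python3 -m crank '[[[-0.06,0,-0.7,0,0,0],[0,0,-0.7,0,0,0],[0,0,-0.7,0,0,0],[0,0,-0.7,0,0,0],[0,0,0,0,0,0]]]'; python3 -m crank '[[[0,0,0,0,0,0],[0,0,0,0,0,0],[0,0,0,0,0,0],[0,0,0,0,0,0],[0,0,0,0,0,0]]]' 0 30
python3 -m crank '[[[-0.237,-0.244,0,0,0,-0.873],[-0.261,-0.218,0,0,0,-0.873],[-0.283,-0.189,0,0,0,-0.873],[-0.301,-0.159,0,0,0,-0.873],[-0.316,-0.126,0,0,0,-0.873],[-0.327,-0.093,0,0,0,-0.873],[-0.335,-0.058,0,0,0,-0.873],[-0.339,-0.023,0,0,0,-0.873],[-0.34,0.013,0,0,0,-0.873],[-0.337,0.049,0,0,0,-0.873]]]'; python3 -m crank '[[[-0.33,0.083,0,0,0,-0.873],[-0.319,0.117,0,0,0,-0.873],[-0.305,0.15,0,0,0,-0.873],[-0.288,0.181,0,0,0,-0.873],[-0.267,0.21,0,0,0,-0.873],[0,0,0,0,0,0]]]'; python3 -m crank '[[[-0.122,0.118,0,0,0,-0.436],[-0.122,0.118,0,0,0,-0.436],[0,0,0,0,0,0]]]'
```

```text
time: 19.35
ee_pos: [0.55, -0.0762, 0.0664]
tcp_rot: [179.8, -0.1, -131.3]
wrist_force: [-0.7, 0.6, -0.1]
opening: 0.0308
grasp_force: 0.0
time: 19.77
ee_pos: [0.5524, -0.0763, 0.07]
tcp_rot: [-179.9, 0.1, -131.1]
wrist_force: [1.2, 2.6, 1.1]
opening: 0.0
grasp_force: 1.3
time: 20.6
ee_pos: [0.4907, -0.0984, 0.0697]
tcp_rot: [-179.9, 0.1, 168.5]
wrist_force: [3.3, -1.9, 0.4]
opening: 0.0003
grasp_force: 1.4
time: 21.1
ee_pos: [0.4672, -0.0903, 0.0706]
tcp_rot: [-179.8, 1.4, 138.2]
wrist_force: [37.2, -45.3, -24.5]
opening: -0.0
grasp_force: 28.7
time: 21.35
ee_pos: [0.4662, -0.0907, 0.071]
tcp_rot: [-179.8, 2.1, 132.2]
wrist_force: [57.4, -76.1, -40.1]
opening: -0.0001
grasp_force: 47.0
```

The knob wasn't between the pads and the force is high, so I back off straight away.

```bash
python3 -m crank '[[[0.122,-0.118,0,0,0,0.436],[0.122,-0.118,0,0,0,0.436],[0.267,-0.21,0,0,0,0.873],[0.288,-0.181,0,0,0,0.873],[0,0,0,0,0,0]]]'
python3 - <<'E'
from fit import *
import cv2
out=[]
for n,o,w in(("scene",(200,90),(180,180)),("top",(220,190),(190,180))):
  im=cv2.cvtColor(bot.camera(n)[o[1]:o[1]+w[1],o[0]:o[0]+w[0]],cv2.COLOR_RGB2BGR)
  out.append(cv2.resize(cv2.convertScaleAbs(im,alpha=1.6,beta=20),None,fx=2.1,fy=2.1,interpolation=cv2.INTER_CUBIC))
cv2.imwrite("pics/b3.png",np.hstack(out))
E
```

```text
time: 21.77
ee_pos: [0.472, -0.0915, 0.0693]
tcp_rot: [-180.0, 0.1, 151.1]
wrist_force: [0.8, -0.6, 0.1]
opening: -0.0003
grasp_force: 0.0
```

View pics/b3.png

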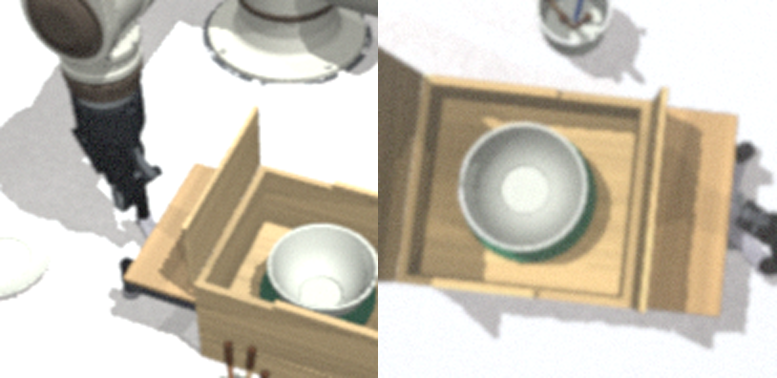

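The bowl has sunk well into the box. One knob shows at scene (261,221) / top (395,263), and the closed fingers are in the crank's circle. I think they pushed the knob from behind to the stop, so I'll check the angle.

```bash
python3 - <<'E'
from f1 import *
q=np.load("q.npy")
o=[("scene",261,221-3),("top",394.8,262.9)]
for tot in (6.28,7.5,7.8,8.0,8.2):
    print(tot,[np.round(proj(n,W(q,knob(q[3]-tot+A))),1).tolist() for n in("scene","top")], "ahead",[np.round(proj(n,W(q,knob(q[3]-tot+2*A))),1).tolist() for n in("scene","top")])
E
python3 - <<'E'
import cv2,numpy as np,sys
sys.path.insert(0,'.')
from f1 import *
q=np.load("q.npy")
# bowl rim z from width: fit circle on bright pixels in the top view
for name,im in(("before",cv2.imread("pics/top0.png")),("now",bot.camera("top")[:,:,::-1])):
    hsv=cv2.cvtColor(np.ascontiguousarray(im),cv2.COLOR_BGR2HSV)
    m=((hsv[:,:,1]<40)).astype(np.uint8);m[:,:245]=0;m[:,345:]=0;m[:235]=0;m[325:]=0
    n,l,s,c=cv2.connectedComponentsWithStats(m);k=1+np.argmax(s[1:,4]);print(name,s[k],c[k])
for z in(.19,.127,.11): print(z,[proj("top",W(q,[x,y,z])) for x,y in((0,.06),(0,-.06))])
E
```

```text
6.28 [[301.6, 205.9], [352.8, 286.3]] ahead [[276.4, 178.0], [397.1, 322.7]]
7.5 [[273.3, 218.3], [378.4, 259.7]] ahead [[302.1, 188.8], [360.5, 313.3]]
7.8 [[265.2, 216.8], [388.1, 259.4]] ahead [[304.2, 194.5], [355.2, 304.9]]
8.0 [[260.5, 214.8], [394.4, 260.7]] ahead [[304.3, 198.5], [353.2, 298.6]]
8.2 [[256.5, 212.1], [400.3, 263.3]] ahead [[303.4, 202.5], [352.4, 292.0]]
before [ 253  242   68   68 3587] [286.63590744 275.55840535]
now [ 258  248   63   63 3043] [288.71015445 278.97305291]
0.19 [array([254.21880216, 274.30827096]), array([320.75283942, 281.43184465])]
0.127 [array([257.87239636, 276.91235149]), array([320.26984401, 283.58918645])]
0.11 [array([258.7817205 , 277.56046761]), array([320.14961646, 284.12619341])]
```

The knob sits exactly where crank = 8.0 puts it in both views, and the hard contact fits the stop. Now I plan the flap moves.

```bash
cat > plan.py <<'E'
from f1 import *
q=np.load("q.npy")
def path(s,h,r,th,over=0,half=.011,tip=.019):
    out=[]
    for t in np.radians(th):
        Y=s*(.105-r*np.cos(t)+.006*np.sin(t)+half);Z=h+r*np.sin(t)+.006*np.cos(t)+tip-over
        out.append(W(q,[0,Y,Z]))
    return np.array(out)
def rows(P): return np.round(np.diff(P,axis=0)/.02,2).tolist()
E
python3 - <<'E'
from plan import *
p=bot.get_obs()['ee_pos'];a=W(q,[0,-.165,.209])
print("to start",p,a,(a-p)/.02)
P=np.vstack([a,path(-1,.13,.065,[88,80,70,60,50,40,30,20,10,0])]);print(np.round(P,4).tolist());print(rows(P))
E
```

```text
to start [ 0.47081525 -0.09039097  0.06891529] [ 0.50520464 -0.00925066  0.209     ] [1.71946933 4.05701537 7.00423539]
[[0.5052, -0.0093, 0.209], [0.5112, 0.0356, 0.2142], [0.5125, 0.0446, 0.2141], [0.514, 0.0558, 0.2121], [0.5154, 0.0664, 0.2083], [0.5167, 0.0762, 0.2026], [0.5179, 0.0848, 0.1954], [0.5189, 0.0921, 0.1867], [0.5196, 0.0978, 0.1769], [0.5201, 0.1017, 0.1662], [0.5204, 0.1037, 0.155]]
[[0.3, 2.24, 0.26], [0.06, 0.45, -0.01], [0.07, 0.56, -0.1], [0.07, 0.53, -0.19], [0.07, 0.49, -0.28], [0.06, 0.43, -0.36], [0.05, 0.36, -0.43], [0.04, 0.28, -0.49], [0.03, 0.2, -0.53], [0.01, 0.1, -0.56]]
```

```bash
python3 -m crank '[[[0,-0.1,1,0,0,0],[0,0,1,0,0,0],[0,0,1,0,0,0],[0,0,1,0,0,-1],[0,0,1,0,0,-1],[0,0,1,0,0,-1],[0,0,1,0,0,-1],[0.2,0.4,0,0,0,-1],[0.2,0.5,0,0,0,-1],[0.3,0.65,0,0,0,-1],[0.3,0.65,0,0,0,-1],[0.3,0.65,0,0,0,-1],[0.3,0.65,0,0,0,-1],[0.12,0.65,0,0,0,0],[0,0,0,0,0,0]]]'
```

```text
time: 23.17
ee_pos: [0.5054, -0.0075, 0.2088]
tcp_rot: [-180.0, -0.0, 82.0]
wrist_force: [-0.3, -0.4, -0.3]
opening: 0.0002
grasp_force: 0.0
```

```bash
python3 -m crank '[[[0.1,0.75,0.09,0,0,0],[0.1,0.75,0.09,0,0,0],[0.1,0.74,0.08,0,0,0],[0.06,0.45,-0.01,0,0,0],[0.07,0.56,-0.1,0,0,0],[0.07,0.53,-0.19,0,0,0],[0,0,0,0,0,0]]]'
```

```text
time: 23.75
ee_pos: [0.5153, 0.0675, 0.2069]
tcp_rot: [-179.9, -0.0, 82.2]
wrist_force: [0.3, -0.4, 0.2]
opening: 0.0001
grasp_force: 0.0
```

```bash
python3 -m crank '[[[0.07,0.49,-0.28,0,0,0],[0.06,0.43,-0.36,0,0,0],[0.05,0.36,-0.43,0,0,0]]]';python3 -m crank '[[[0.04,0.28,-0.49,0,0,0],[0.03,0.2,-0.53,0,0,0],[0,0,0,0,0,0]]]'
python3 - <<'E'
from fit import *
import cv2
o=(240,90);im=cv2.cvtColor(bot.camera("scene")[90:290,240:480],cv2.COLOR_RGB2BGR)
cv2.imwrite("pics/b4.png",cv2.resize(cv2.convertScaleAbs(im,alpha=1.5,beta=20),None,fx=2.5,fy=2.5,interpolation=cv2.INTER_CUBIC))
E
```

```text
time: 24.0
ee_pos: [0.5193, 0.0924, 0.1859]
tcp_rot: [180.0, -0.0, 82.1]
wrist_force: [0.7, 0.5, 0.1]
opening: 0.0004
grasp_force: 0.0
time: 24.25
ee_pos: [0.5195, 0.1019, 0.1631]
tcp_rot: [-179.8, 0.1, 82.1]
wrist_force: [0.1, -0.9, -0.5]
opening: -0.0
grasp_force: 0.0
```

View pics/b4.png

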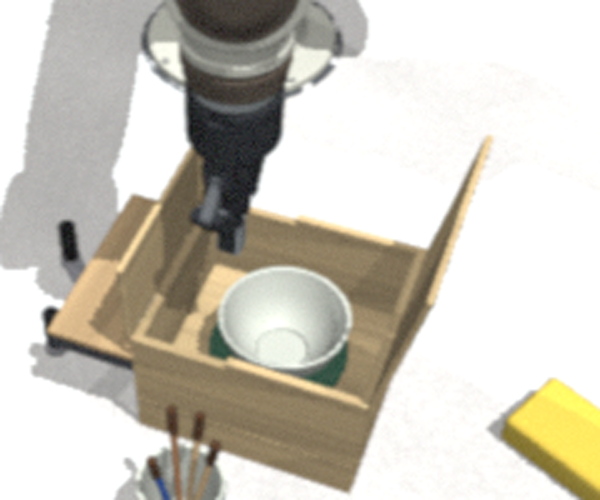

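The short flap still stands upright, and the fingertips, at crop (232,248), are inside the box and clear of the bowl. So they passed over the flap's top. I'll work out the true tip offset from the three views.

Run:
```python
from fit import *
o=bot.get_obs();print(o['ee_pos'],o['q'])
D=[((252.5,198.8),(.5517,-.0772,.1239)),((332.8,189),tuple(o['ee_pos'])),((545.5,89),(.1624,.5252,.223))]
for u,p in D: 
    for z in(-.019,0,.015,.03): print(np.round(proj("scene",np.array(p)+[0,0,z])-u,1),end=" ")
    print()
for ds in(D[:2],D):
  r=least_squares(lambda d:np.concatenate([proj("scene",np.array(p)+d)-u for u,p in ds]),[0,0,0]);print(r.x,r.fun)
# FK-free check: knob grip in stroke ends
```

```text
[0.51971119 0.10152746 0.16442048] [ 1.10555764e+01  1.51579705e+00 -9.90124791e-02  8.85410522e+01
 -3.34690730e-03  1.08909937e+02]
[0.  6.5] [-1.  1.] [-1.9 -3.5] [-2.7 -8.1] 
[-1.5  7.9] [-1.3  2. ] [-1.2 -2.8] [-1.1 -7.7] 
[-10.8  15.9] [-7.7  9.2] [-5.1  3.7] [-2.6 -1.9] 
[-0.00027155  0.00294793  0.00534411] [-0.05170919 -0.46797278  0.04950295  0.44800612]
[0.01540594 0.00762944 0.02772871] [-1.65602345 -1.8149829   0.79359552 -1.22847421  0.86932597  3.26247829]
```

```bash
python3 -m crank '[[[0,0,1,0,0,0],[0,0,1,0,0,0],[0,0,1,0,0,0],[0,0,1,0,0,0],[0,0,1,0,0,0],[-0.12,-0.925,0,0,0,0],[-0.12,-0.925,0,0,0,0],[-0.12,-0.925,0,0,0,0],[-0.12,-0.925,0,0,0,0],[-0.12,-0.925,0,0,0,0],[-0.12,-0.925,0,0,0,0],[0,0,-0.9,0,0,0],[0,0,-1,0,0,0],[0,0,-1,0,0,0],[0,0,-1,0,0,0],[0,0,0,0,0,0],[0,0,0,0,0,0]]]'
```

```text
time: 25.72
ee_pos: [0.5056, -0.0099, 0.1882]
tcp_rot: [-179.9, 0.0, 82.1]
wrist_force: [0.7, 0.4, 1.0]
opening: -0.0001
grasp_force: 0.0
```

```bash
python3 -m crank '[[[0.1,0.75,0.09,0,0,0],[0.1,0.75,0.09,0,0,0],[0.1,0.74,0.08,0,0,0]]]'; python3 -m crank '[[[0.06,0.45,-0.01,0,0,0],[0.07,0.56,-0.1,0,0,0]]]'
```

```text
time: 25.97
ee_pos: [0.5127, 0.0354, 0.1956]
tcp_rot: [179.9, -0.0, 82.1]
wrist_force: [-0.0, -1.7, -0.6]
opening: -0.0002
grasp_force: 0.6
time: 26.13
ee_pos: [0.5154, 0.0558, 0.193]
tcp_rot: [179.8, -0.0, 82.1]
wrist_force: [-0.3, -1.4, 0.6]
opening: -0.0002
grasp_force: 0.6
```

```bash
python3 -m crank '[[[0.07,0.53,-0.19,0,0,0],[0.07,0.49,-0.28,0,0,0],[0.06,0.43,-0.36,0,0,0]]]'; python3 -m crank '[[[0.05,0.36,-0.43,0,0,0],[0.04,0.28,-0.49,0,0,0]]]';python3 -m crank '[[[0.03,0.2,-0.53,0,0,0],[0.01,0.1,-0.5,0,0,0],[0,0,0,0,0,0]]]'
```

```text
time: 26.38
ee_pos: [0.519, 0.0854, 0.1745]
tcp_rot: [180.0, -0.0, 82.1]
wrist_force: [-0.0, -0.6, 0.8]
opening: -0.0001
grasp_force: 0.5
time: 26.55
ee_pos: [0.5205, 0.0981, 0.1552]
tcp_rot: [-180.0, -0.0, 82.1]
wrist_force: [0.4, -0.6, 1.1]
opening: -0.0003
grasp_force: 0.5
time: 26.8
ee_pos: [0.5202, 0.1032, 0.1326]
tcp_rot: [-179.8, 0.1, 82.1]
wrist_force: [-0.5, 0.1, -0.6]
opening: 0.0003
grasp_force: 0.0
```

```bash
python3 -m crank '[[[0,0,-0.15,0,0,0],[0,0,0,0,0,0]]]'
python3 - <<'E'
from fit import *
import cv2
im=cv2.cvtColor(bot.camera("scene")[90:290,240:480],cv2.COLOR_RGB2BGR)
cv2.imwrite("pics/b5.png",cv2.resize(cv2.convertScaleAbs(im,alpha=1.5,beta=20),None,fx=2.5,fy=2.5,interpolation=cv2.INTER_CUBIC))
E
```

```text
time: 26.97
ee_pos: [0.5211, 0.1028, 0.1321]
tcp_rot: [-180.0, 0.0, 82.1]
wrist_force: [-0.6, -1.0, -0.6]
opening: 0.0002
grasp_force: 0.0
```

View pics/b5.png

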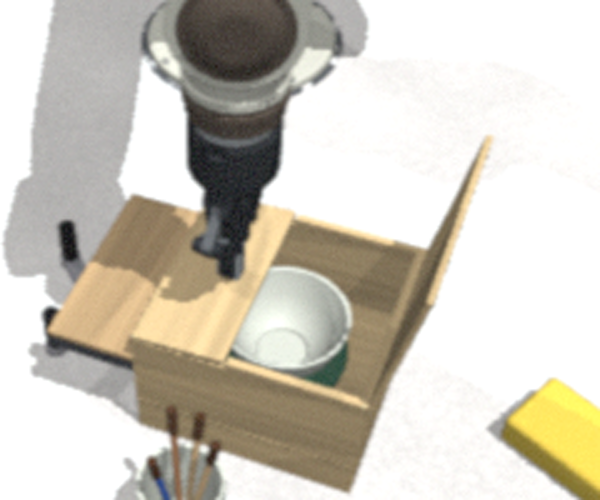

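The short flap is almost flat with its edge at crop (250,300), and the bowl is untouched below. Picture budget is used up, so from here I rely on force and pixel numbers. Next I press it home.

```bash
python3 -m crank '[[[0,0,-0.15,0,0,0],[0,0,-0.1,0,0,0],[0,0,0,0,0,0],[0,0,0,0,0,0]]]'; python3 -m crank '[[[0,0,-0.1,0,0,0],[0,0,-0.1,0,0,0],[0,0,0,0,0,0],[0,0,0,0,0,0]]]'
```

```text
time: 27.35
ee_pos: [0.5216, 0.103, 0.1283]
tcp_rot: [179.9, -0.0, 82.1]
wrist_force: [-0.3, -0.4, 5.0]
opening: -0.0001
grasp_force: 2.6
time: 27.68
ee_pos: [0.5219, 0.1031, 0.1279]
tcp_rot: [179.7, -0.1, 82.1]
wrist_force: [-9.3, -2.5, 29.9]
opening: -0.0002
grasp_force: 15.2
```

The force reaches 30 N with no further travel, so the short flap is flat; the tip works out 8 mm above the reported TCP height. Planning the long flap with that.

```bash
python3 - <<'E'
from plan import *
p=bot.get_obs()['ee_pos'];a=W(q,[0,.19,.305])
print("over",(a-(p*[1,1,0]+[0,0,.305]))/.02, (.305-p[2])/.02)
P=path(1,.137,.12,[94,85,75,65,55,46,38,30,22,14,7,0],tip=-.008);b=a.copy();b[2]=P[0][2]-.004
P=np.vstack([a,b,P]);print(np.round(P,4).tolist());print(rows(P))
E
python3 -m crank '[[[0,0,0.5,0,0,0],[0,0,1,0,0,0],[0,0,1,0,0,0],[0,0,1,0,0,0],[0,0,1,0,0,0],[0,0,1,0,0,0],[0,0,1,0,0,0],[0,0,1,0,0,0],[0,0,1,0,0,0],[0,0,0.8,0,0,0],[0,0,0,0,0,0]]]'
```

```text
over [ 1.53441934 11.9754443   0.        ] 8.854416451827412
[[0.5526, 0.3426, 0.305], [0.5526, 0.3426, 0.2443], [0.5446, 0.2835, 0.2483], [0.5421, 0.2648, 0.2491], [0.5393, 0.2442, 0.2465], [0.5367, 0.2244, 0.2403], [0.5342, 0.2059, 0.2307], [0.5322, 0.1909, 0.2195], [0.5306, 0.1792, 0.2076], [0.5292, 0.1692, 0.1942], [0.5282, 0.1612, 0.1795], [0.5274, 0.1553, 0.1639], [0.5269, 0.1519, 0.1496], [0.5267, 0.1503, 0.135]]
[[0.0, 0.0, -3.04], [-0.4, -2.96, 0.2], [-0.13, -0.93, 0.04], [-0.14, -1.03, -0.13], [-0.13, -0.99, -0.31], [-0.12, -0.92, -0.48], [-0.1, -0.75, -0.56], [-0.08, -0.59, -0.59], [-0.07, -0.5, -0.67], [-0.05, -0.4, -0.73], [-0.04, -0.3, -0.78], [-0.02, -0.17, -0.71], [-0.01, -0.08, -0.73]]
time: 28.6
ee_pos: [0.5218, 0.1032, 0.3126]
tcp_rot: [179.8, -0.1, 82.1]
wrist_force: [0.2, 0.4, 0.4]
opening: -0.0001
grasp_force: 0.0
```

```bash
python3 -m crank '[[[0.13,1,0,0,0,0],[0.13,1,0,0,0,0],[0.13,1,0,0,0,0],[0.13,1,0,0,0,0],[0.13,1,0,0,0,0],[0.13,1,0,0,0,0],[0.13,1,0,0,0,0],[0.13,1,0,0,0,0],[0.13,1,0,0,0,0],[0.13,1,0,0,0,0],[0.13,1,0,0,0,0],[0.13,1,0,0,0,0],[0,0,0,0,0,0],[0,0,0,0,0,0]]]'; python3 -m crank '[[[0,0,-0.8,0,0,0],[0,0,-0.8,0,0,0],[0,0,-0.8,0,0,0],[0,0,-0.8,0,0,0],[0,0,-0.2,0,0,0],[0,0,0,0,0,0]]]'
```

```text
time: 29.77
ee_pos: [0.5524, 0.3438, 0.3079]
tcp_rot: [-179.9, 0.1, 82.2]
wrist_force: [-0.1, 0.5, 0.5]
opening: 0.0002
grasp_force: 0.0
time: 30.27
ee_pos: [0.552, 0.342, 0.2405]
tcp_rot: [-179.9, 0.1, 82.1]
wrist_force: [0.1, 0.8, 0.6]
opening: -0.0
grasp_force: 0.0
```

```bash
python3 -m crank '[[[-0.13,-0.98,0.13,0,0,0],[-0.13,-0.99,0.13,0,0,0],[-0.13,-0.99,0.13,0,0,0],[-0.13,-0.93,0.04,0,0,0]]]'; python3 -m crank '[[[-0.14,-1,-0.13,0,0,0],[-0.13,-1,-0.31,0,0,0]]]'; python3 -m crank '[[[-0.12,-0.92,-0.48,0,0,0],[-0.1,-0.75,-0.56,0,0,0],[-0.08,-0.59,-0.59,0,0,0]]]'
```

```text
time: 30.6
ee_pos: [0.5421, 0.2644, 0.252]
tcp_rot: [179.9, -0.1, 82.1]
wrist_force: [0.5, 1.3, -1.0]
opening: -0.0
grasp_force: 0.7
time: 30.77
ee_pos: [0.5369, 0.2245, 0.2438]
tcp_rot: [179.8, -0.1, 82.1]
wrist_force: [-0.8, 0.2, 2.0]
opening: 0.0001
grasp_force: 0.7
time: 31.02
ee_pos: [0.531, 0.1788, 0.2106]
tcp_rot: [179.8, -0.1, 82.1]
wrist_force: [-0.2, -0.8, 1.6]
opening: -0.0002
grasp_force: 0.5
```

Contact is steady; continuing down to flat.

```bash
python3 -m crank '[[[-0.07,-0.5,-0.67,0,0,0],[-0.05,-0.4,-0.73,0,0,0],[-0.04,-0.3,-0.78,0,0,0],[-0.02,-0.17,-0.71,0,0,0],[-0.01,-0.05,-0.5,0,0,0],[0,0,0,0,0,0]]]'; python3 -m crank '[[[0,0,-0.2,0,0,0],[0,0,-0.15,0,0,0],[0,0,0,0,0,0],[0,0,0,0,0,0]]]'
```

```text
time: 31.52
ee_pos: [0.5264, 0.1511, 0.14]
tcp_rot: [-179.9, 0.0, 82.1]
wrist_force: [-1.4, -0.3, -0.1]
opening: -0.0
grasp_force: 0.0
time: 31.85
ee_pos: [0.5274, 0.1521, 0.1353]
tcp_rot: [179.9, -0.0, 82.1]
wrist_force: [-0.6, 0.1, 5.5]
opening: -0.0004
grasp_force: 2.8
```

```bash
python3 -m crank '[[[0,0,-0.1,0,0,0],[0,0,-0.1,0,0,0],[0,0,0,0,0,0],[0,0,0,0,0,0]]]'; python3 -m crank '[[[0,0,-0.05,0,0,0],[0,0,0,0,0,0],[0,0,0,0,0,0]]]'
```

```text
time: 32.18
ee_pos: [0.5277, 0.1521, 0.1349]
tcp_rot: [179.7, -0.1, 82.1]
wrist_force: [-9.7, -3.5, 29.4]
opening: -0.0
grasp_force: 14.8
time: 32.43
ee_pos: [0.5277, 0.1521, 0.1348]
tcp_rot: [179.7, -0.1, 82.1]
wrist_force: [-11.3, -4.5, 35.2]
opening: -0.0002
grasp_force: 17.8
```

Force is 35 N with the top at 143 mm, so the long flap is flat. I'll lift away, swing aside and re-measure the crank from the knobs.

```bash
python3 -m crank '[[[0,0,0.5,0,0,0],[0,0,1,0,0,0],[0,0,1,0,0,0],[0,0,1,0,0,0],[0,0,1,0,0,0],[0,1,0.5,0,0,0],[0,1,0,0,0,0],[-0.3,1,0,0,0,0],[-0.6,1,0,0,0,0],[-0.6,1,0,0,0,0],[-0.6,1,0,0,0,0],[-0.6,1,0,0,0,0],[-0.6,1,0,0,0,0],[-0.6,1,0,0,0,0],[-0.6,1,0,0,0,0],[-0.6,1,0,0,0,0],[-0.6,1,0,0,0,0],[0,0,0,0,0,0],[0,0,0,0,0,0]]]'
python3 - <<'E'
from f1 import *
import cv2
q=np.load("q.npy");C={}
for n in("scene","top"):
    im=np.ascontiguousarray(bot.camera(n));g=cv2.cvtColor(im,cv2.COLOR_RGB2GRAY);cv2.imwrite(f"pics/end_{n}.png",im[:,:,::-1]);C[n]=g
    h=W(q,[0,-.19,.07]);u=proj(n,h).astype(int)
    m=(g<40).astype(np.uint8);z=np.zeros_like(m);z[u[1]-50:u[1]+50,u[0]-50:u[0]+50]=1;m*=z
    k,l,s,c=cv2.connectedComponentsWithStats(m)
    print(n,[(s[i].tolist(),c[i].round(1).tolist()) for i in range(1,k) if s[i,4]>12])
for tot in(7.6,7.8,8.0):
  for kk in(1,2,3): print(tot,kk,[np.round(proj(n,W(q,knob(q[3]-tot+kk*A,z=zz))),1).tolist() for n in("scene","top") for zz in(.067,.09)])
E
```

```text
time: 34.02
ee_pos: [0.4123, 0.3927, 0.229]
tcp_rot: [180.0, -0.0, 82.2]
wrist_force: [0.2, -0.7, 0.2]
opening: 0.0002
grasp_force: 0.0
scene [([265, 179, 6, 15, 66], [267.1, 186.3]), ([258, 214, 4, 6, 16], [259.2, 216.0]), ([260, 224, 33, 13, 100], [274.6, 230.2])]
top [([391, 259, 7, 8, 36], [393.7, 262.3]), ([402, 314, 9, 6, 38], [406.1, 316.5])]
7.6 1 [[271.4, 224.3], [270.5, 218.0], [380.2, 260.5], [381.6, 259.3]]
7.6 2 [[303.4, 197.1], [303.1, 190.6], [357.5, 310.8], [358.5, 310.6]]
7.6 3 [[259.2, 191.1], [258.1, 184.7], [412.6, 305.8], [414.8, 305.6]]
7.8 1 [[266.2, 223.1], [265.2, 216.8], [386.5, 260.6], [388.1, 259.4]]
7.8 2 [[304.5, 200.9], [304.2, 194.5], [354.3, 305.1], [355.2, 304.9]]
7.8 3 [[263.2, 188.5], [262.2, 182.0], [409.5, 311.4], [411.6, 311.3]]
8.0 1 [[261.6, 221.1], [260.5, 214.8], [392.7, 261.9], [394.4, 260.7]]
8.0 2 [[304.6, 204.9], [304.3, 198.5], [352.3, 299.0], [353.2, 298.6]]
8.0 3 [[267.8, 186.5], [266.8, 180.0], [405.3, 316.2], [407.4, 316.2]]
```

Run:
```python
from plan import *
import cv2
a=cv2.imread("pics/top0.png",0);b=cv2.imread("pics/end_top.png",0)
for n,(x,y,w,h) in dict(mug=(290,165,50,55),plate=(440,240,70,75),sponge=(120,245,75,65)).items():
    sh,r=cv2.phaseCorrelate(a[y:y+h,x:x+w].astype(np.float32),b[y:y+h,x:x+w].astype(np.float32),cv2.createHanningWindow((w,h),cv2.CV_32F));print(n,np.round(sh,2),round(r,2))
# long flap edge: expected columns for shut edge (top z .143), gradient along box y through it, plus short flap strip
s=cv2.imread("pics/end_scene.png",0)
for x in(-.06,0,.06):
    ys=np.arange(-.07,-.01,.004);print(x,[int(b[tuple(np.round(proj("top",W(q,[x,y,.14]))).astype(int)[::-1])]) for y in ys])
```

```text
mug [-0.1  -0.09] 1.03
plate [0.03 0.59] 1.04
sponge [ 0.63 -0.01] 1.12
-0.06 [112, 113, 112, 110, 110, 113, 118, 107, 118, 119, 119, 119, 122, 123, 120]
0 [118, 115, 116, 116, 117, 121, 116, 97, 112, 119, 120, 123, 119, 120, 119]
0.06 [120, 120, 120, 117, 117, 121, 107, 105, 121, 121, 121, 122, 119, 118, 116]
```

```bash
python3 -c "
from workcell import bot
print(bot.job_done())"
```

```text
the job is handed in; nothing more can be done
None
```

The job is handed in at about 34 s: the crank measures 8.0 rad in both views (bowl down), the short flap then the long flap are pressed flat, and the bowl, sponge, plate and mug show no contact or real shift; on the last stroke the closed fingers pushed the knob instead of gripping it, and the wrist force reached about 103 N (limit 120 N) at the stop.

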